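Set the polarising filter of the nail-art camera

ROBOT

A 6-joint arm with a two-finger parallel gripper is mounted at the origin on the work surface. World frame = base frame: x ahead of the robot, y to its left, z up, the work surface at z = 0. Lengths are in m, angles in rad, forces in N, time in s.
With the tool pointing down it reaches from about 0.35 to 0.975 m from the base axis. Payload 4.9 kg.
Tool frame: the origin (TCP) lies at the very end of the fingers, on their centre line; the grasp point (between the pads) lies 19 mm behind it; z points along the fingers, y is the line along which they close (so a half turn about z gives the same grasp; the last joint's range is limited). The gripper opens to 85 mm and grips with 20 to 120 N. Pads are 22 mm wide; open, the fingers measure 114 mm over their backs; the gripper's body (76 mm by 85 mm) begins 54 mm behind the grasp point. The pads swing forward as they close: fully open they stand 13 mm farther back than shut.
Start: joints at [-1.408, 0.053, 1.613, -0, 1.476, -0.119], TCP at [0.174, -0.6, 0.231] pointing down, gripper open.
Joint ranges: [-3.01, 3.01], [-1.01, 2.22], [0.06, 2.58], [-1.02, 4.17], [0.09, 2.62], [-3.14, 3.14]. Speed limits (rad/s): [2.57, 2.57, 3.14, 3.14, 3.14, 3.14].

INTERFACE

Orientations are given as a rotation vector (axis times angle).
In Python, from station import ctrl, imaging gives the robot as it stands.
- The arm moves only by the tool play_rows, never from a script. Its argument "series" is a list of rows, each a list of 3 entries, a list of its own where there are three numbers: the opening, from 0 (shut) to 1 (fully open), then the shift along the tool's x, y, z each as a share of 0.05 m, from -1 to 1, then the turn, a rotation vector about the tool's x, y, z each as a share of 8 degrees, from -1 to 1. In form: [[grip, [dx, dy, dz], [ax, ay, az]], ...]. A call has 1 to 8 rows; each row shifts and turns the commanded pose from where the row before left it, along the tool's axes as they then stand; what a row does not reach is not made up. A row lasts 1/8 s, in which the tool goes at most 62.5 mm and 10.7 degrees, less where a joint would pass 70% of its speed; a pose out of reach is approached as far as the arm can. A call with a number of a shift or a turn outside -1 to 1 is refused whole. A call with a gripper value outside its range is refused whole. The fingers move at their own pace and stop on an object; "force" is the grip in N (left out, the last holds). Time passes only in rows, so rows that do not move let the fingers close. It gives the time, the measured TCP pose, the force, the opening and the grip force at its end, in the units of the state.
- ctrl.get_obs(): the state, without advancing time (a new reading comes with each control period).
- imaging.get_image(name): name is "scene" or "top" or "wrist"; returns a dict with "color" (480x640x3 uint8, blue, green, red), "fx", "fy", "cx", "cy" (pixels), "D" ([k1, k2, p1, p2, k3] as OpenCV has them; the pictures are not rectified), "extrinsics" (4x4, takes a point from world to camera coordinates); the wrist camera has in their place "hand_eye" (4x4, takes a point from camera to tool coordinates, whose origin is the TCP and whose axes are the flange's). Camera axes: x right, y down, z forward; pixel columns grow to the right and rows downward; lengths in m; the calibration is good to about 2 mm. A picture is of the moment at which its call begins: read the wrist's pose just before it. There is no depth.
- ctrl.finish_job(): hands the job in; it is judged then, once.
The state is a dict: "t": time; "q": joint angles; "dq": joint speeds; "effort": joint torques, N m; "tool_pos": TCP position; "tool_rot": TCP orientation; "contact_force": force on the tool from outside, world axes, zero at the start; "wrist_torque": the same for the moment, N m; "opening": finger opening in m; "grip_force": force on a finger pad.
Only numpy, scipy, OpenCV 4.12 (cv2) and the standard library are available. Lean on these libraries where they do the work, as an engineer would, in place of code of your own. Each camera call takes 0.05 s, during which the arm holds its last target. There are 200 camera calls.

TASK

The camera is set up to photograph nail tips, and the polarising filter on the front of its lens must be set to cut the gloss. Gently push the filter's thin ball-ended lever round with a fingertip until the lever stands at the one long mark of the filter's scale, leave it there and take the hand away. Do not grip or force the lever, do not shift, lift or tip the camera, turn its focus ring or twist the filter's scale, and leave the nail tips, bottles and lens cap where they are.

Things in the scene. Friction and masses are not known exactly. Their poses are not given: they have to be found in the camera images.
- camera: Black camera with a macro lens on a low weighted stand, loose on the table, 3.1 kg in all. Origin: centre of the underside of its base plate (150 x 200 x 12 mm). z up; the lens looks along -y; +x (at yaw 0) points away from the robot. The housing is 134 mm along x, y -12 to +80 mm, top 153 mm above the table. Lens: level, axis 98 mm above the table, radius 41 mm at most, to y = -112 mm.
- ring_center (a point): Point on the lens axis, 98 mm above the table, 129 mm ahead of the camera's origin along -y, in the plane in which the filter's lever swings. Axes as the camera's: the lever swings about the y axis, in the x-z plane.
- lever_ball (a point): Centre of the 11 mm steel ball on the end of the filter's lever, 72 mm from ring_center. The lever is a 4.8 mm round pin standing radially out of the filter's front ring (dark grey, knurled, radius 43 mm, 10 mm wide), free from 43 mm out to the ball. It points into the upper half and starts leaning to the camera's -x side of the long mark.
- long_mark (a point): The one long mark of the filter's scale: a white line 12 mm long and 2.8 mm wide on the rim of the black rear ring (radius 43 mm, right behind the front ring, tight on the lens). Other marks: 5 mm long, 0.2 rad apart. The point is on the rim, 11 mm behind the lever's plane. The mark stands up to 0.2 rad either side of straight up.
- polariser (a joint): Angle of the filter's lever from the long mark, rad: 0 with the lever at the mark, negative when it leans to the camera's -x side of it, growing as it is pushed towards +x. Stops at -1.2 and 0.8. Starts between -0.9 and -0.45. Turns smoothly with light friction (about 1.3 N at the ball), no spring; stays where it is left.
- focus (a joint): Angle of the lens's ribbed rubber focus ring (radius 41 mm) about the lens axis, rad; 0 with its tab straight up. Not to be turned.
- focus_tab (a point): Top of the stubby block-shaped tab of the focus ring (14 x 18 mm, 15 mm high), 56 mm from the lens axis and 84 mm behind the filter's lever along the lens.
- tips_base (a point): Middle of the base top of the loose white stand (130 x 60 mm, 87 mm high overall) that carries five upright nail tips on pins in front of the lens, 12 mm above the table.
- bottle_a_mid (a point): Middle of a loose nail-polish bottle with a long cap, 33 mm across and 82 mm high, on the camera's +x side; 41 mm above the table.
- bottle_b_mid (a point): Middle of a second bottle just like it, on the camera's -x side; 41 mm above the table.
- lens_cap_mid (a point): Middle of the loose black lens cap, a disc 88 mm across and 9 mm high lying on the table on the camera's -x side.
Things that resemble listed ones, but are neither listed nor needed, are in the scene too. Leave any blue or purple look-alike of the part that bears bottle_a_mid alone. There is more than one size of the part that bears tips_base; the job needs the smaller.

How it is judged:
By the outcome, as a careful person would: the job done as asked, in the order asked, and still so for the second after the job is handed in, with the robot touching nothing.
It also fails if it takes over 45 s, if anything falls off the work surface, if the arm or the gripper's body presses on something with over 40 N, if the wrist force passes 120 N, or if a joint passes its speed limit or range.

## Working session

There is one attempt and no reset: what is moved stays moved. The work goes in short steps, Python scripts to look and compute and a tool call to move; the robot and the scene stay as the last step left them, time stands still between calls to the robot, and variables do not carry over. Pictures are saved under pics/ and viewed, at most 10 in all, crops included, and the job is handed in when it is done.

Besides the shell and the picture viewer there is one more tool, called after "Emit:" as name(argument=value, ...), one argument or row to a line, values as JSON. play_rows: Moves the arm, as the interface text tells. Shift numbers are shares of 0.05 m and turn numbers shares of 8 degrees, none past 1 either way. Its arguments: {"type":"object","properties":{"series":{"type":"array"},"force":{"type":"number"}},"required":["series"]}

```bash
mkdir -p pics; ls
cat > h.py <<'E'
import numpy as np,cv2
from station import ctrl,imaging
from scipy.spatial.transform import Rotation as R
def grab(n):
    o=ctrl.get_obs(); d=imaging.get_image(n)
    if n=="wrist":
        T=np.eye(4);T[:3,:3]=R.from_rotvec(o["tool_rot"]).as_matrix();T[:3,3]=o["tool_pos"]
        d["E"]=np.linalg.inv(T@np.array(d["hand_eye"]))
    else: d["E"]=np.array(d["extrinsics"])
    d["K"]=np.array([[d["fx"],0,d["cx"]],[0,d["fy"],d["cy"]],[0,0,1.]]);d["D"]=np.array(d["D"],float)
    return d
def ray(d,uv):
    p=cv2.undistortPoints(np.array([[uv]],float),d["K"],d["D"])[0,0]
    Rm=d["E"][:3,:3];return -Rm.T@d["E"][:3,3],Rm.T@np.array([p[0],p[1],1])
def plane(d,uv,z):
    c,r=ray(d,uv);return c+r*(z-c[2])/r[2]
def onp(d,uv,p,n):
    c,r=ray(d,uv);return c+r*((p-c)@n)/(r@n)
def tri(obs):
    A=0;b=0
    for d,uv in obs:
        c,r=ray(d,uv);r=r/np.linalg.norm(r);M=np.eye(3)-np.outer(r,r);A=A+M;b=b+M@c
    x=np.linalg.solve(A,b);return x
def proj(d,P):
    return cv2.projectPoints(np.array(P,float).reshape(-1,3),cv2.Rodrigues(d["E"][:3,:3])[0],d["E"][:3,3],d["K"],d["D"])[0][:,0]
E
python3 - <<'E'
from h import *
for n in("scene","top","wrist"):
    d=grab(n);cv2.imwrite(f"pics/{n}0.png",d["color"]);import pickle;pickle.dump(d,open(f"{n}0.pkl","wb"))
    E=np.linalg.inv(d["E"]);print(n,E[:3,3],E[:3,2],d["fx"])
print(ctrl.get_obs())
E
```

```text
pics
scene [1.08025769 0.43895863 0.92109028] [-0.50786405 -0.44523782 -0.73745331] 599.4324752711868
top [ 0.41316163 -0.01792155  1.36660251] [ 0.08514205  0.00723304 -0.99634257] 552.4151019308644
wrist [ 0.25485417 -0.57635115  0.37336572] [-0.31263313 -0.08849079 -0.94574304] 343.89257044211763
{'t': 0.15, 'q': array([-1.40796606e+00,  5.32319435e-02,  1.61402238e+00, -4.43245883e-07,
        1.47599925e+00, -1.19003278e-01]), 'dq': array([ 1.23504202e-04, -8.55227161e-04, -4.75641675e-03,  9.35602672e-06,
       -1.73299537e-05, -1.23253220e-04]), 'effort': array([-1.65070956e-04, -3.94241452e+01, -3.70722663e+01, -1.07079666e-04,
        4.67281847e-03,  1.79802328e-05]), 'tool_pos': array([ 0.1737392 , -0.59984062,  0.23030271]), 'tool_rot': array([-3.10880803e+00, -4.41006227e-01,  5.78292318e-05]), 'contact_force': array([-0.30915239, -0.5147395 ,  0.20214418]), 'wrist_torque': array([0.00060244, 0.03157306, 0.02010662]), 'grip_force': 0.0, 'opening': 0.08532519695750504}
```

View pics/scene0.png

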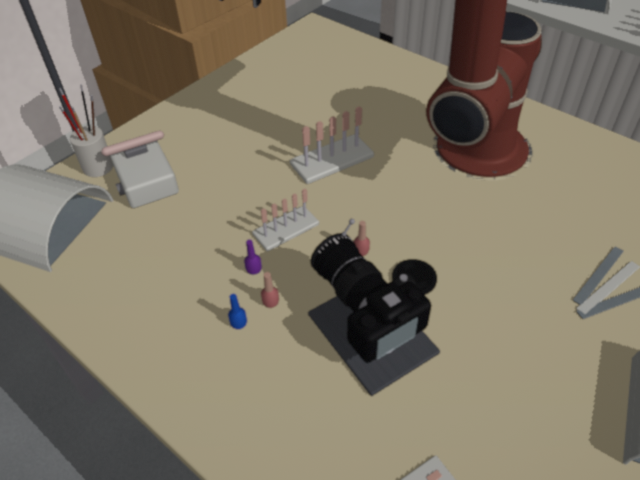

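View pics/top0.png

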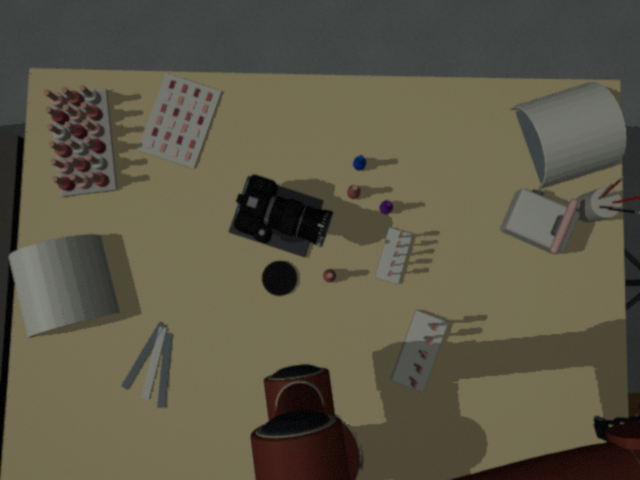

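The scene picture shows the camera near (375,300), with the lever ball near (351,222) leaning to the robot's side. The top picture shows the lens pointing right, tip near (330,225). I'll zoom in on both.

Run:
```python
import cv2
a=cv2.imread("pics/scene0.png")[190:310,290:390];b=cv2.imread("pics/top0.png")[165:285,225:345]
f=lambda i,s:cv2.convertScaleAbs(cv2.resize(i,None,fx=s,fy=s,interpolation=cv2.INTER_CUBIC),alpha=1.5,beta=15)
a=f(a,4);b=f(b,4);cv2.imwrite("pics/z.png",cv2.hconcat([a[:,:320],b]))
cv2.imwrite("pics/z.png",cv2.hconcat([a[:480,:320],b]))
```

```text
(no output)
```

View pics/z.png

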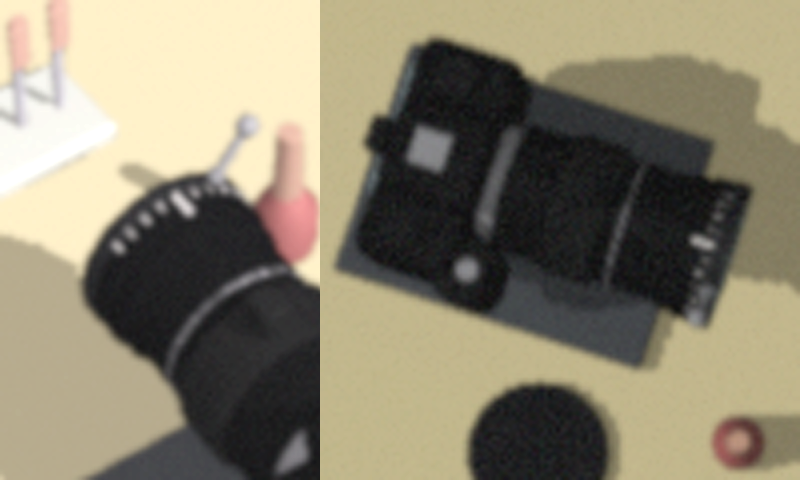

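The zoom shows the scale and the long mark at scene (336,241) and top (321,225). The ball is at scene (352,221.5), and faint at top (~319,244).

Run:
```python
from h import *;import pickle
s=pickle.load(open("scene0.pkl","rb"));t=pickle.load(open("top0.pkl","rb"))
f=lambda u,v:((u-320)/4+225,v/4+165)
A,B,C=[plane(t,f(*p),.012) for p in((712,143),(640,366),(335,268))]
print(A,B,C,np.linalg.norm(A-B),np.linalg.norm(C-B))
ex=(A-B)/np.linalg.norm(A-B);e2=(C-B)/np.linalg.norm(C-B)
y1=np.arctan2(ex[1],ex[0]);y2=np.arctan2(-e2[0],e2[1]);print(y1,y2)
yaw=(.43*y1+.57*y2)
X=np.array([np.cos(yaw),np.sin(yaw),0]);Y=np.array([-np.sin(yaw),np.cos(yaw),0])
O=(A+C)/2;O[2]=0
m=tri([(s,(336,240.75)),(t,f(703,241))]);print("mark tri",m)
rc=O-Y*.129+[0,0,.098]
b=onp(s,(352,221.5),rc,Y);print("O",O,"yaw",yaw,"rc",rc,"ball",b)
for n,p in(("mark",m),("ball",b)):
    r=p-rc;print(n,r@X,r@Y,r[2],"ang",np.arctan2(r@X,r[2]),np.hypot(r@X,r[2]))
print(proj(t,b))
# mark from scene only on plane Y+11
m2=onp(s,(336,240.75),rc+Y*.011,Y);r=m2-rc;print(r@X,r[2],np.arctan2(r@X,r[2]),np.hypot(r@X,r[2]))
```

```text
[ 0.62434065 -0.00682411  0.012     ] [0.48523948 0.0342499  0.012     ] [0.54151    0.22369068 0.012     ] 0.1450386491472052 0.1976213037619831
-0.28712237492568854 -0.2887343187452435
mark tri [ 0.54800045 -0.0027938   0.14083153]
O [0.58292533 0.10843329 0.        ] yaw -0.28804118290283487 rc [ 0.54627969 -0.01525219  0.098     ] ball [ 0.50159119 -0.00201185  0.15162498]
mark -0.0018892481874436746 0.01243395679760549 0.04283153400314821 ang -0.04408024197863913 0.042873180005413646
ball -0.046608678012758344 -2.714437286277848e-17 0.053624978245682214 ang -0.7155127148060333 0.0710493290464229
[[319.27104751 246.03936279]]
-0.004795070884791464 0.03945365706209056 -0.120943625152835 0.039743977661568085
```

Emit:
play_rows(
  series=[
    [0, [0, 0, 0], [0, 0, 1]],
    [0, [0, 0, 0], [0, 0, 1]],
    [0, [0, 0, 0], [0, 0, 1]],
    [0, [0, 0, 0], [0, 0, 1]],
    [0, [0, 0, 0], [0, 0, 0.08]],
    [0, [0.16, -0.95, 0], [0, 0, 0]],
    [0, [0.16, -0.95, 0], [0, 0, 0]],
    [0, [0.16, -0.95, 0], [0, 0, 0]],
  ],
)

```text
t: 1.15
tool_pos: [0.2377, -0.4691, 0.231]
tool_rot: [-3.109, 0.448, 0.0]
contact_force: [0.7, 0.1, 0.6]
opening: -0.0003
grip_force: 0.0
```

Emit:
play_rows(
  series=[
    [0, [0.16, -0.95, 0], [0, 0, 0]],
    [0, [0.16, -0.95, 0], [0, 0, 0]],
    [0, [0.16, -0.95, 0], [0, 0, 0]],
    [0, [0.16, -0.95, 0], [0, 0, 0]],
    [0, [0.16, -0.95, 0], [0, 0, 0]],
    [0, [0.16, -0.95, 0], [0, 0, 0]],
    [0, [0.16, -0.95, 0], [0, 0, 0]],
    [0, [0.16, -0.95, 0], [0, 0, 0]],
  ],
)

```text
t: 2.15
tool_pos: [0.4069, -0.1228, 0.2314]
tool_rot: [3.109, -0.447, 0.001]
contact_force: [1.8, 0.1, 0.0]
opening: -0.0005
grip_force: 0.0
```

Emit:
play_rows(
  series=[
    [0, [0.16, -0.95, 0], [0, 0, 0]],
    [0, [0.16, -0.95, 0], [0, 0, 0]],
    [0, [0.16, -0.95, 0], [0, 0, 0]],
    [0, [0, 0, 0], [0, 0, 0]],
    [0, [0, 0, 0], [0, 0, 0]],
  ],
)

```text
t: 2.78
tool_pos: [0.4698, 0.0054, 0.2311]
tool_rot: [3.109, -0.448, -0.001]
contact_force: [-0.2, 0.1, -1.0]
opening: -0.0001
grip_force: 0.0
```

```bash
cat >> h.py <<'E'
yaw=-.288;X=np.array([np.cos(yaw),np.sin(yaw),0]);Y=np.array([-np.sin(yaw),np.cos(yaw),0]);rc=np.array([.5463,-.01525,.098])
def state():
    o=ctrl.get_obs();r=o["tool_pos"]-rc;M=R.from_rotvec(o["tool_rot"]).as_matrix()
    print("t",o["t"],"TCP rel mm",np.round([r@X*1e3,r@Y*1e3,r[2]*1e3],1),"toolyaw",np.arctan2(M[1,0],M[0,0]),"toolz",M[:,2].round(3),"F",o["contact_force"].round(2))
def out(p):
    r=p-rc;return np.round([r@X*1e3,r@Y*1e3,r[2]*1e3],1),round(float(np.arctan2(r@X,r[2])),3)
E
python3 - <<'E'
from h import *;import pickle
state();d=grab("wrist");cv2.imwrite("pics/w1.png",d["color"]);pickle.dump(d,open("w1.pkl","wb"))
print(proj(d,[rc-X*.0466+[0,0,.0536],rc+Y*.0124-X*.0019+[0,0,.0428]]))
E
```

```text
t 2.775 TCP rel mm [-79.2  -1.9 133.1] toolyaw -0.28624593278246885 toolz [-0.001 -0.    -1.   ] F [-0.23  0.12 -1.03]
[[321.35084523 208.17515553]
 [302.35085023 136.93775954]]
```

View pics/w1.png

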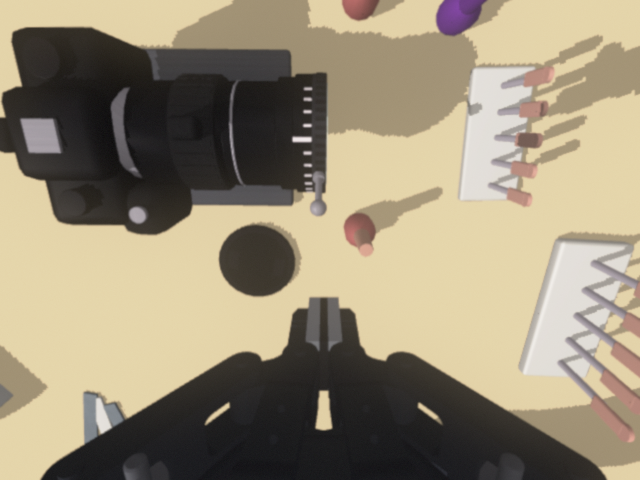

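The wrist view matches the prediction: ball at (318,208), long mark centre at (302,139), fingertip at about (323,298). I'll refine by triangulating.

Run:
```python
from h import *;import pickle
w,s,t=[pickle.load(open(n,"rb")) for n in("w1.pkl","scene0.pkl","top0.pkl")]
print("ball",out(tri([(w,(318,208)),(s,(352,221.5))])),out(onp(w,(318,208),rc,Y)))
print("mark",out(tri([(w,(302,139)),(s,(336,240.75)),(t,(320.75,225.25))])),out(tri([(w,(302,139)),(s,(336,240.75))])),out(plane(w,(302,139),.098+.0428)))
# lens rim edges in wrist: silhouettes of filter ring
g=w["color"].max(2);print(g[60:84,308],g[180:200,297])
```

```text
ball (array([-45.5,   2. ,  56.2]), -0.681) (array([-13.2,  -0. , 197.2]), -0.067)
mark (array([-2.4, 12.5, 42.8]), -0.055) (array([-3.4, 12.8, 42. ]), -0.08) (array([-3.2, 12.7, 42.8]), -0.074)
[160 158 159 158 158 158 159 158 159 158 157 157 147 117  71  46  45  45
  44  45  43  44  45  44] [ 52  50  51  52  54  54  53  54  56  69  88 114 141 157 160 161 160 161
 161 161]
```

Emit:
play_rows(
  series=[
    [0, [0, -0.08, 0.6], [0, 0, 0]],
    [0, [0, 0, 0.6], [0, 0, 0]],
    [0, [0, 0, 0.5], [0, 0, 0]],
    [0, [0.1, 0, 0], [0, 0, 0]],
    [0, [0.1, 0, 0], [0, 0, 0]],
    [0, [0.08, 0, 0], [0, 0, 0]],
    [0, [0, 0, 0], [0, 0, 0]],
    [0, [0, 0, 0], [0, 0, 0]],
  ],
)

```text
t: 3.82
tool_pos: [0.4848, 0.0054, 0.1468]
tool_rot: [-3.109, 0.45, -0.001]
contact_force: [0.1, 0.7, -1.1]
opening: -0.0001
grip_force: 0.0
```

Run:
```python
from h import *;import pickle
state();d=grab("wrist");cv2.imwrite("pics/w2.png",d["color"][40:440,160:560])
```

```text
t 3.825 TCP rel mm [-64.8   2.3  48.8] toolyaw -0.2877691153847161 toolz [ 0.001 -0.    -1.   ] F [ 0.1   0.68 -1.06]
```

View pics/w2.png

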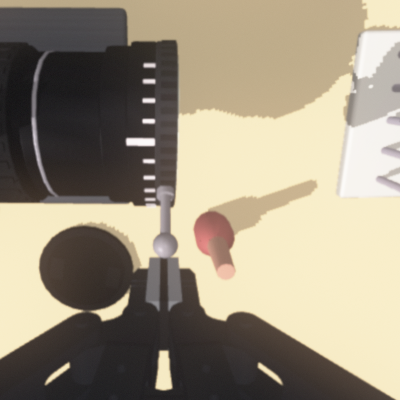

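The finger stands just short of the ball and is centred on it (ball at crop (165,243)). Next I push part way along the arc.

Emit:
play_rows(
  series=[
    [0, [0.085, 0, -0.06], [0, 0, 0]],
    [0, [0.085, 0, -0.055], [0, 0, 0]],
    [0, [0.085, 0, -0.045], [0, 0, 0]],
    [0, [0.085, 0, -0.04], [0, 0, 0]],
    [0, [0.085, 0, -0.03], [0, 0, 0]],
    [0, [0.085, 0, -0.025], [0, 0, 0]],
    [0, [0.085, 0, -0.02], [0, 0, 0]],
    [0, [0, 0, 0], [0, 0, 0]],
  ],
)

```text
t: 4.88
tool_pos: [0.5136, -0.0032, 0.1601]
tool_rot: [3.109, -0.451, 0.001]
contact_force: [-0.9, -0.5, 0.6]
opening: 0.0002
grip_force: 0.0
```

Run:
```python
from h import *;import pickle
state();d=grab("wrist");s=grab("scene");pickle.dump((d,s),open("w3.pkl","wb"))
a=cv2.resize(d["color"][60:360,220:420],None,fx=2,fy=2);b=cv2.resize(s["color"][190:290,300:380],None,fx=5,fy=5,interpolation=2)
b=cv2.copyMakeBorder(b,0,100,0,0,0);cv2.imwrite("pics/w3.png",cv2.hconcat([a,b]))
```

```text
t 4.875 TCP rel mm [-34.7   2.2  62.1] toolyaw -0.2879851471314302 toolz [ 0.001 -0.    -1.   ] F [-0.85 -0.45  0.56]
```

View pics/w3.png

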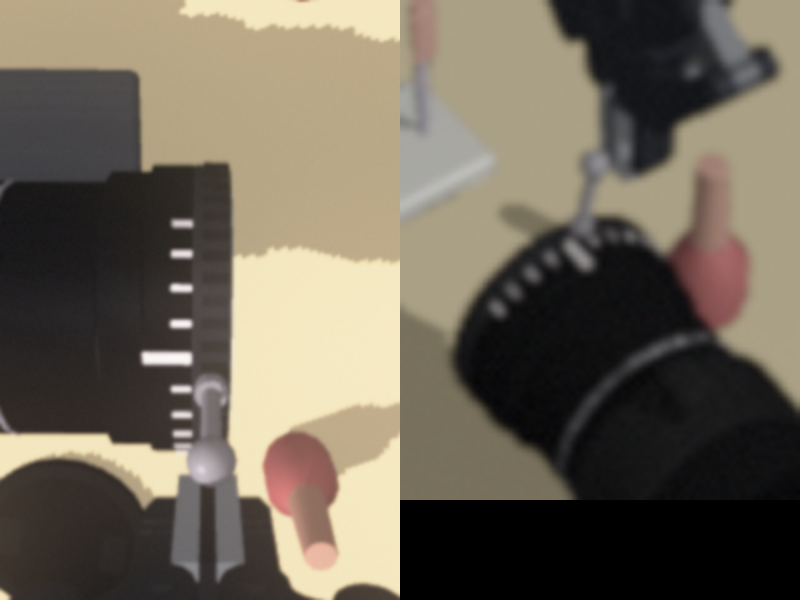

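Lever is now about one tick (0.2 rad) short of the mark. In the wrist picture the pin base is at (325,254), the ball at (325.5,290.5) and the mark at (303.5,238.5).

```bash
cat >> h.py <<'E'
def cyl(d,uv,rad):
    c,r=ray(d,uv);c=c-rc;a=np.array([c@X,c[2]]);b=np.array([r@X,r[2]])
    A=b@b;B=a@b;C=a@a-rad**2;D=B*B-A*C
    if D<0:return None
    p=a+b*((-B-D**.5)/A);return round(float(np.arctan2(p[0],p[1])),3)
E
python3 - <<'E'
from h import *;import pickle
d,s=pickle.load(open("w3.pkl","rb"))
for n,u,v in(("mark",303.5,238.5),("n-1",303.5,254.5),("n+1",303.5,222),("n+2",303.5,204),("n-2",303.5,267)):print(n,cyl(d,(u,v),.043))
print("base",cyl(d,(325,254),.045),"ball",cyl(d,(325.5,290.5),.072))
f=lambda u,v:(300+(u-400)/5,190+v/5)
print("ball tri",out(tri([(d,(325.5,290.5)),(s,f(595,163))])))
print("scene mark",out(onp(s,f(578,256),rc+Y*.0125,Y)),"ball",out(onp(s,f(595,163),rc+Y*.002,Y)))
E
```

```text
mark -0.08
n-1 -0.297
n+1 0.116
n+2 0.32
n-2 -0.511
base -0.256 ball -0.263
ball tri (array([-18. ,   1.8,  70.1]), -0.251)
scene mark (array([-3. , 12.5, 40.9]), -0.072) ball (array([-17.5,   2. ,  70.2]), -0.244)
```

Emit:
play_rows(
  series=[
    [0, [0.055, 0, -0.015], [0, 0, 0]],
    [0, [0.055, 0, -0.01], [0, 0, 0]],
    [0, [0.055, 0, -0.01], [0, 0, 0]],
    [0, [0.05, 0, -0.005], [0, 0, 0]],
    [0, [0, 0, 0], [0, 0, 0]],
    [0, [0, 0, 0], [0, 0, 0]],
  ],
)

```text
t: 5.72
tool_pos: [0.5237, -0.0062, 0.1622]
tool_rot: [-3.109, 0.451, -0.001]
contact_force: [0.3, 0.4, 0.6]
opening: -0.0003
grip_force: 0.0
```

Run:
```python
from h import *;import pickle
state();d=grab("wrist");s=grab("scene");pickle.dump((d,s),open("w4.pkl","wb"))
a=cv2.resize(d["color"][160:310,270:370],None,fx=4,fy=4,interpolation=2);b=cv2.resize(s["color"][190:290,300:380],None,fx=5,fy=5,interpolation=2)
b=cv2.copyMakeBorder(b,0,100,0,0,0);cv2.imwrite("pics/w4.png",cv2.hconcat([a,b]))
```

```text
t 5.725 TCP rel mm [-24.3   2.3  64.2] toolyaw -0.28791619498095616 toolz [ 0.001 -0.    -1.   ] F [0.27 0.4  0.62]
```

View pics/w4.png

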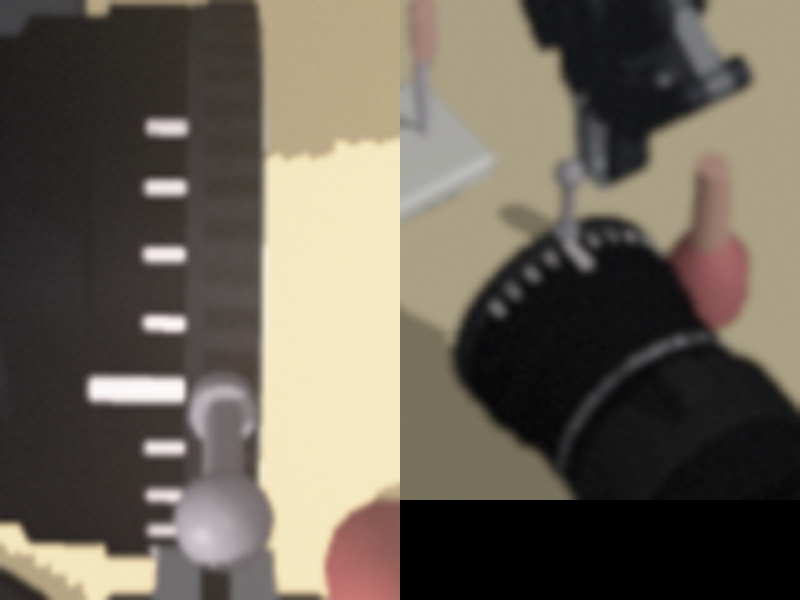

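The mark is at wrist (304.2,257.2), the pin base at (325.2,262) and the ball at (325.8,290), so the lever is still slightly short.

Run:
```python
from h import *;import pickle
d,s=pickle.load(open("w4.pkl","rb"))
for v in(223.5,240.75,257.25,271.75,283.75):print(cyl(d,(310,v),.043))
print("base",[cyl(d,(325.2,262),r) for r in(.043,.045,.047)],"ball",cyl(d,(325.8,290),.072))
f=lambda u,v:(300+(u-400)/5,190+v/5)
print("ball tri",out(tri([(d,(325.8,290)),(s,f(569,174))])))
print("scene mark",out(onp(s,f(578,254),rc+Y*.0125,Y)),"ball",out(onp(s,f(569,174),rc+Y*.002,Y)))
```

```text
0.321
0.118
-0.089
-0.299
-0.522
base [-0.153, -0.127, -0.103] ball -0.112
ball tri (array([-7.5,  1.7, 71.1]), -0.105)
scene mark (array([-3. , 12.5, 41.9]), -0.07) ball (array([-6.6,  2. , 71.2]), -0.093)
```

Run:
```python
from h import *;import pickle
from scipy.optimize import least_squares
d3,_=pickle.load(open("w3.pkl","rb"));d4,_=pickle.load(open("w4.pkl","rb"))
import h
r0=rc.copy()
obs=[(d4,310,v,k) for v,k in((191.75,4),(206.75,3),(223.5,2),(240.75,1),(257.25,0),(271.75,-1),(283.75,-2))][2:]
obs+=[(d3,310,v,k) for v,k in((204,2),(222,1),(238.5,0),(254.5,-1),(267,-2))]
def res(p):
    h.rc=r0+X*p[0]/1e3+np.array([0,0,p[1]/1e3])
    return np.array([(cyl(d,(u,v),.043) or 9)-(p[2]+.2*k) for d,u,v,k in obs]+[p[0]*.01,p[1]*.01])
# cyl is rounded; use coarse diff step
q=least_squares(res,[0,0,-.08],diff_step=.5,x_scale=[1,1,.1]);p=q.x;print(p,q.fun.round(3))
res(p)
print("ball",cyl(d4,(325.8,290),.072),"base",cyl(d4,(325.2,262),.045),"ball3",cyl(d3,(325.5,290.5),.072))
```

```text
[ 0.      0.     -0.0922] [ 0.013  0.01   0.003 -0.007 -0.03   0.012  0.008  0.012 -0.005 -0.018
  0.     0.   ]
ball -0.112 base -0.127 ball3 -0.263
```

```bash
sed -i 's/round(float(np.arctan2(p\[0\],p\[1\])),3)$/float(np.arctan2(p[0],p[1]))/' h.py
python3 - <<'E'
from h import *;import pickle,h
from scipy.optimize import least_squares
d3,_=pickle.load(open("w3.pkl","rb"));d4,_=pickle.load(open("w4.pkl","rb"));r0=rc.copy()
obs=[(d4,310,v,k) for v,k in((223.5,2),(240.75,1),(257.25,0),(271.75,-1),(283.75,-2))]
obs+=[(d3,310,v,k) for v,k in((204,2),(222,1),(238.5,0),(254.5,-1),(267,-2))]
def res(p):
    h.rc=r0+X*p[0]/1e3+np.array([0,0,p[1]/1e3])
    return np.array([(cyl(d,(u,v),.043) or 9)-(p[2]+.2*k) for d,u,v,k in obs]+[p[0]*.005,p[1]*.005])
q=least_squares(res,[.3,.3,-.08]);p=q.x;print(p,q.fun.round(3));res(p)
print("ball",cyl(d4,(325.8,290),.072),"base",cyl(d4,(325.2,262),.045),"ball3",cyl(d3,(325.5,290.5),.072))
E
```

```text
[-1.68868935  1.49521879 -0.03404427] [ 0.002  0.001 -0.001 -0.001 -0.004  0.    -0.002  0.005 -0.003  0.001
 -0.008  0.007]
ball -0.07650304954395777 base -0.07362406795318308 ball3 -0.22296868436182463
```

Remaining about 0.04 rad, or roughly 2.8 mm at the ball.

Emit:
play_rows(
  series=[
    [0, [0.028, 0, 0], [0, 0, 0]],
    [0, [0.028, 0, 0], [0, 0, 0]],
    [0, [0, 0, 0], [0, 0, 0]],
    [0, [0, 0, 0], [0, 0, 0]],
    [0, [-0.15, 0, 0], [0, 0, 0]],
    [0, [-0.3, 0, 0], [0, 0, 0]],
    [0, [-0.1, 0, 0], [0, 0, 0]],
    [0, [0, 0, 0], [0, 0, 0]],
  ],
)

```text
t: 6.82
tool_pos: [0.4993, 0.0011, 0.1621]
tool_rot: [3.109, -0.45, 0.001]
contact_force: [-0.2, 0.1, 0.7]
opening: 0.0001
grip_force: 0.0
```

Run:
```python
from h import *;import pickle
state();d=grab("wrist");s=grab("scene");pickle.dump((d,s),open("w5.pkl","wb"))
a=cv2.resize(d["color"][90:240,270:370],None,fx=4,fy=4,interpolation=2);b=cv2.resize(s["color"][190:290,300:380],None,fx=5,fy=5,interpolation=2)
b=cv2.copyMakeBorder(b,0,100,0,0,0);cv2.imwrite("pics/w5.png",cv2.hconcat([a,b]))
```

```text
t 6.825 TCP rel mm [-49.7   2.3  64.1] toolyaw -0.28763709816147776 toolz [ 0.001 -0.    -1.   ] F [-0.18  0.12  0.75]
```

View pics/w5.png

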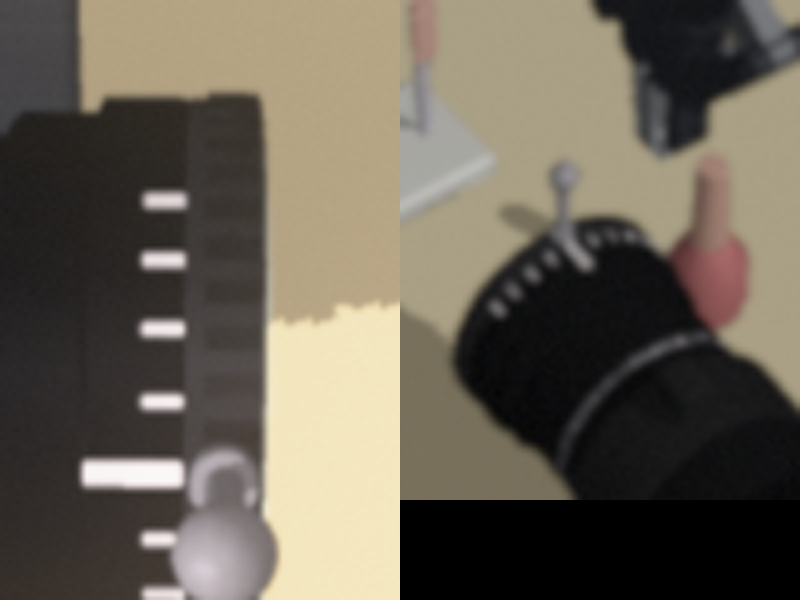

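The finger is clear. The mark is at wrist (303,208.2), the pin base collar at (326.2,210) and the ball at (326,228.8).

Run:
```python
from h import *;import pickle,h
from scipy.optimize import least_squares
d3,_=pickle.load(open("w3.pkl","rb"));d4,_=pickle.load(open("w4.pkl","rb"));d5,s5=pickle.load(open("w5.pkl","rb"));r0=rc.copy()
L=[(d4,310,v,k) for v,k in((223.5,2),(240.75,1),(257.25,0),(271.75,-1),(283.75,-2))]
L+=[(d3,310,v,k) for v,k in((204,2),(222,1),(238.5,0),(254.5,-1),(267,-2))]
L5=[(d5,310,v,k) for v,k in((155,3),(172.25,2),(190.25,1),(208.25,0),(224.75,-1),(238.5,-2))]
for obs in(L5,L+L5):
    def res(p):
        h.rc=r0+X*p[0]/1e3+np.array([0,0,p[1]/1e3])
        return np.array([(cyl(d,(u,v),.043) or 9)-(p[2]+.2*k) for d,u,v,k in obs]+[p[0]*.005,p[1]*.005])
    q=least_squares(res,[.3,.3,-.08]);p=q.x;print(p,q.fun.round(3));res(p)
    print("ball",cyl(d5,(326,228.8),.072),"base",[cyl(d5,(326.2,210),r) for r in(.043,.045)])
    f=lambda u,v:(300+(u-400)/5,190+v/5)
    print("scene ball",out(onp(s5,f(565,175),h.rc+Y*.002,Y)),"tri",out(tri([(d5,(326,228.8)),(s5,f(565,175))])))
    b=tri([(d5,(326,228.8)),(s5,f(565,175))])-h.rc;print(np.arctan2(b@X,b[2]))
```

```text
[-1.37064067  1.29540094 -0.04516945] [ 0.001  0.001  0.003  0.001 -0.002 -0.004 -0.007  0.006]
ball -0.05157908300670993 base [-0.0642580079711051, -0.05069940270562938]
scene ball (array([-3.6,  2. , 70.4]), -0.051) tri (array([-4. ,  1.7, 70. ]), -0.058)
-0.057730875496719014
[-1.89024749  1.30522942 -0.03112788] [ 0.003  0.001 -0.    -0.    -0.003  0.001 -0.002  0.006 -0.002  0.002
  0.    -0.     0.001 -0.001 -0.003 -0.002 -0.009  0.007]
ball -0.044209535962136955 base [-0.05192973344363684, -0.0389645518605915]
scene ball (array([-3.1,  2. , 70.4]), -0.044) tri (array([-3.5,  1.7, 70. ]), -0.05)
-0.05033932248456268
```

The lever is within about 0.01 rad of the mark. I'll take the hand away and hand in.

Emit:
play_rows(
  series=[
    [0, [-0.4, 0, -0.4], [0, 0, 0]],
    [0, [-0.4, 0, -0.8], [0, 0, 0]],
    [0, [0, 0, -0.8], [0, 0, 0]],
    [0, [0, 0, -0.6], [0, 0, 0]],
    [0, [0, 0, 0], [0, 0, 0]],
    [0, [0, 0, 0], [0, 0, 0]],
  ],
)

```text
t: 7.68
tool_pos: [0.4611, 0.0122, 0.2908]
tool_rot: [3.109, -0.451, -0.003]
contact_force: [0.3, -0.0, -1.0]
opening: -0.0001
grip_force: 0.0
```

Run:
```python
from h import *
state();print(ctrl.finish_job())
```

```text
t 7.675 TCP rel mm [-89.5   2.1 192.8] toolyaw -0.2879928653044819 toolz [-0.002  0.    -1.   ] F [ 0.31 -0.02 -0.98]
the job is handed in; nothing more can be done
None
```

I pushed the lever round to the long mark (within about 0.01 rad, measured from the pictures), took the hand away and handed the job in at 7.7 s; no verdict was returned.

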